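Slide a sanded drawer front onto the blow-off rails and blow it clean

TASK

The sanding is done: lift the cork sanding block off the drawer front and set it down flat on the bench. Then slide the drawer front, without lifting it, across from the sanding table onto the two narrow rails of the blow-off rest beside it, so that it lies centred on the rails and square to them. Last, to blow off the dust, squeeze the blow gun's trigger right home for a moment and let it go; leave everything else on the bench as it stands.

Things in the scene. Friction and masses are not known exactly. Their poses are not given: they have to be found in the camera images.
- drawer_front: plain pale softwood drawer front, a flat slab 140 mm (its x) by 200 mm (its y) by 20 mm thick, about 0.28 kg, loose, lying flat on the sanding table at the start; too wide to grasp across. Origin at the centre of its underside, z up. It is the same turned half round.
- block: cork sanding block 95 mm long (its x), 52 mm wide (its y), 32 mm high, about 70 g, lying flat on top of the drawer front at the start. Origin at the centre of its underside, z up.
- sanding_table: fixed plywood sanding table 220 mm (its x) by 250 mm (its y), 75 mm high, flat perforated dark top; a black dust port 50 mm across sticks out 30 mm low down from the middle of its +x side (away from the robot). Origin under its centre, on the bench. It stands left or right of the rest, its y roughly in line with the rest's y.
- rest: fixed blow-off rest: plywood base 180 (its x) by 240 mm (its y), 12 mm thick, with two hardwood rails along its y for the full 240 mm, centre lines at x = -45 and +45 mm, 26 mm wide at the foot, rounded tops 10 mm wide at 73 mm height, 2 mm below the sanding table's top. A gap of 5 to 75 mm parts the rails' ends from the table. Origin under the base's centre, on the bench.
- gun: pistol blow gun on its side, fixed on a steel stand beyond the rest; origin on the bench under the barrel. Barrel level, 135 mm up, 28 mm thick, pointing to its -x (at the rest), nozzle tip 70 mm out. Round grip 28 mm thick, same height, along its +y from 10 to 110 mm at x 0; air pipe at y 125. Trigger: bar 18 mm high in front of the grip, y 17 to 85. Base plate x -40 to 40, y -40 to 135 mm.
- grip_mid (a point): point on the axis of the blow gun's grip, 65 mm along it from the barrel (gun frame: x 0, y +65, z 135 mm), axes as the gun's. The grip's back is 14 mm from it towards the gun's +x; the trigger's front face, let go, 42 mm from it towards -x. Free space above, in front and behind for fingers.
- trigger (a joint): trigger angle, rad: 0 let go, 0.28 right home on its stop. It swings towards the grip about a vertical pin near the barrel (gun frame x -32, y 20 mm), 12 mm of travel beside grip_mid, and springs back by itself. Pressed beside grip_mid it takes about 3 N to start and 9 N to go right home.
- glue: bystander, loose: glue bottle 62 mm across, 190 mm tall, standing; origin under its centre
- mug: bystander, loose: white mug 80 mm across, 95 mm tall, handle sticking out about 35 mm at its +y; origin under its centre
- jar: bystander, loose: amber glass jar with a steel lid, 84 mm across, 110 mm tall; origin under its centre
- tin: bystander, loose: low steel tin 76 mm across, 50 mm tall, on the bench behind the sanding table; origin under its centre
- tape: bystander, loose: tape measure 40 mm (x) by 70 mm (y), 48 mm high, on the rest's base between the rails, well below their tops; origin under its centre
- brush: bystander, loose: paint brush lying along its x (about 200 mm), on the bench at the back left; origin under its middle
- hammer: bystander, loose: hammer lying along its x (about 280 mm), on the bench at the back right; origin under its middle
There are look-alikes about, which are no part of the job. What is shaped like the drawer_front but turquoise is not meant.

How it is judged:
On the way, in this order (a step that is already met when the one before it is completed fails the run):
1. the sanding block lies flat on the bench, let go, while the drawer front is still on the sanding table (height (world z) of block between -0.004 and 0.006 m and angle between block's own z axis and vertical below 0.1 rad and linear speed of block below 0.02 m/s and contact force between the fingers and block below 0.05 N and z of drawer_front in the frame of sanding_table above 0.07 m and horizontal distance between drawer_front and sanding_table below 0.1 m), for 0.2 s.
2. the drawer front rests on both rails, centred and square (x of drawer_front in the frame of rest between -0.018 and 0.018 m and y of drawer_front in the frame of rest between -0.022 and 0.022 m and z of drawer_front in the frame of rest between 0.069 and 0.077 m and angle between the y axis of drawer_front and the y axis of rest, either way round below 0.1 rad and angle between drawer_front's own z axis and vertical below 0.05 rad and linear speed of drawer_front below 0.02 m/s), for 0.3 s.
3. the trigger is squeezed right home with the drawer front on the rails (all of step 2 and value of joint trigger above 0.24 rad), for 0.2 s.
4. the trigger is let go (value of joint trigger below 0.04 rad), for 0.1 s.
At the end, for the whole second after the job is handed in: The drawer front lies still and flat on both rails of the rest, its centre within 18 mm of the rest's middle across the rails and 22 mm along them, square to the rails within 0.10 rad; the sanding block lies still and flat on the bench itself; the trigger is let go (below 0.04 rad) (all of step 2 and height (world z) of block between -0.004 and 0.006 m and angle between block's own z axis and vertical below 0.1 rad and linear speed of block below 0.02 m/s and contact force between the fingers and block below 0.05 N and value of joint trigger below 0.04 rad); the robot touches nothing.
It fails at once if the drawer front is lifted (its centre rises more than 15 mm above the sanding table's top) (z of drawer_front in the frame of sanding_table above 0.09 m).
It fails at once if the drawer front is tipped by more than 0.2 rad (angle between drawer_front's own z axis and vertical above 0.2 rad).
It fails at once if the sanding block is dropped or thrown (faster than 0.5 m/s while not touched by the fingers) (contact force between the fingers and block below 0.05 N and linear speed of block above 0.5 m/s).
It fails at once if a bystander is moved by more than 25 mm (distance of any of glue, mug, jar, tin, tape, brush, hammer from where it was at the start of the episode above 0.025 m).
It fails at once if the glue bottle, jar, mug or tin is tipped by more than 0.3 rad (angle between any of glue, mug, jar, tin's own z axis and vertical above 0.3 rad).
It also fails if it takes over 64 s, if anything falls off the work surface, if the arm or the gripper's body presses on something with over 40 N, if the wrist force passes 120 N, or if a joint passes its speed limit or range.

ROBOT

A 7-joint arm with a two-finger parallel gripper is mounted at the origin on the work surface. World frame = base frame: x ahead of the robot, y to its left, z up, the work surface at z = 0. Lengths are in m, angles in rad, forces in N, time in s.
With the tool pointing down it reaches from about 0.425 to 1.025 m from the base axis. Payload 9.4 kg.
Tool frame: the origin (TCP) lies midway between the tips of the shut fingers; the grasp point (between the pads) lies 19 mm behind it; x points along the fingers, z is the direction in which the jaws open and shut, and the axes are right-handed (so a half turn about x gives the same grasp; the last joint's range is limited). The gripper opens to 85 mm and grips with 20 to 120 N. Pads are 22 mm wide; open, the fingers measure 114 mm over their backs; the gripper's body (76 mm by 85 mm) begins 54 mm behind the grasp point. The pads swing forward as they close: fully open they stand 13 mm farther back than shut.
Start: joints at [-1.316, 0.599, -0.003, 1.599, 0.002, 0.943, -0.08], TCP at [0.236, 0.685, 0.231] pointing down, gripper open.
Joint ranges: [-2.57, 2.57], [-0.35, 1.97], [-1.29, 1.29], [0.11, 2.56], [-1.05, 4.19], [0.11, 1.86], [-2.63, 2.63]. Speed limits (rad/s): [2.22, 2.22, 3.01, 3.01, 3.14, 3.14, 3.14].

INTERFACE

Orientations are given as a rotation vector (axis times angle).
In Python, from plant import arm gives the robot as it stands.
- The arm moves only by the shell command python3 -m creep 'ROWS'. ROWS is JSON, a list of rows, each an object with "offset": the shift along the tool's x, y, z each as a share of 0.04 m, from -1 to 1, a list of three; "spin": the turn about the tool's x as a share of 6 degrees, from -1 to 1; "jaw": the closure, from 0 (fully open) to 1 (shut). A call has exactly 8 rows; each row shifts and turns the commanded pose from where the row before left it, along the tool's axes as they then stand; what a row does not reach is not made up. A row lasts 1/12 s, in which the tool goes at most 41.7 mm and 7.16 degrees, less where a joint would pass 70% of its speed; a pose out of reach is approached as far as the arm can. A call with a number of a shift or a turn outside -1 to 1 is refused whole. A call with a gripper value outside its range is refused whole. The fingers move at their own pace and stop on an object; the grip force is fixed at half the most. Time passes only in rows, so rows that do not move let the fingers close, or fill a call up. It gives the time, the measured TCP pose, the force and the opening at its end, in the units of the state.
- arm.get_obs(): the state, without advancing time (a new reading comes with each control period).
- arm.camera(name): name is "scene" or "top"; returns the picture (480x640x3 uint8, blue, green, red); there is no depth.
- arm.get_calibration(name): a dict with "fx", "fy", "cx", "cy" (pixels), "D" ([k1, k2, p1, p2, k3] as OpenCV has them; the pictures are not rectified), "T" (4x4, takes a point from camera to world coordinates). Camera axes: x right, y up, looking along -z (the intrinsics and any distortion apply to the point x, -y, -z); pixel columns grow to the right and rows downward; lengths in m; the calibration is good to about 2 mm. A picture is of the moment at which its call begins. get_calibration takes no time and is no camera call.
- arm.hand_in(): hands the job in, once; it reports no verdict.
Trained networks look in the newest picture that a camera, given by its name, has taken for a name from the list of things; names that differ only in an ending like _2 or _b are one class to them, and where a whole thing is asked for, a point or a joint stands for the part that bears it (a point fixed in the world has none). Each returns a list of dicts, best first, with "conf" (0 to 1); they miss things now and then, are a little off and sometimes report something else, mostly with a low value. They report only what shows in the picture. A call takes as long as a camera call. They do not tell look-alikes from the thing itself.
- arm.look_for(camera, name): "centre" ([row, column] as shares, 0 to 1, of the picture: columns of its width, rows of its height, amid what is visible of it).
- arm.pinpoint(camera, name): "centre" ([row, column] as shares, 0 to 1, of the picture: columns of its width, rows of its height: a listed point, or the origin of a listed thing).
The state is a dict: "clock": time; "joint_positions": joint angles; "joint_vel": joint speeds; "effort": joint torques, N m; "eef_pos": TCP position; "eef_rot": TCP orientation; "contact_force": force on the tool from outside, world axes, zero at the start; "wrist_torque": the same for the moment, N m; "opening": finger opening in m.
Only numpy, scipy, OpenCV 4.12 (cv2) and the standard library are available. Lean on these libraries where they do the work, as an engineer would, in place of code of your own. Each camera call takes 0.05 s, during which the arm holds its last target. There are 200 camera calls.

## Working session

There is one attempt and no reset: what is moved stays moved. The work goes in short steps, Python scripts to look and compute and a shell command to move; the robot and the scene stay as the last step left them, time stands still between calls to the robot, and variables do not carry over. Pictures are saved under pics/ and viewed, about 8 in all and at most 12, crops included, and the job is handed in when it is done.

```bash
ls; mkdir -p pics
python3 - <<'E'
from plant import arm
import cv2,numpy as np
o=arm.get_obs();print({k:np.round(v,3).tolist() for k,v in o.items()})
for c in("scene","top"):
    cv2.imwrite(f"pics/{c}0.png",arm.camera(c));k=arm.get_calibration(c);print(c,{a:np.round(v,3).tolist() for a,v in k.items()})
    for n in "drawer_front block sanding_table rest gun grip_mid glue mug jar tin tape brush hammer".split():
        print(n,[(round(d['conf'],2),round(d['centre'][1]*640),round(d['centre'][0]*480)) for d in arm.pinpoint(c,n)])
E
```

```text
pics
{'clock': 0.0, 'joint_positions': [-1.316, 0.6, -0.003, 1.6, 0.002, 0.943, -0.08], 'joint_vel': [0.0, -0.001, -0.001, 0.001, 0.001, -0.0, -0.001], 'effort': [0.0, -77.647, 1.565, -25.8, 0.012, 0.009, -0.0], 'eef_pos': [0.236, 0.685, 0.23], 'eef_rot': [-0.962, 1.349, 0.961], 'contact_force': [-0.148, 0.627, 0.223], 'wrist_torque': [-0.006, -0.002, 0.003], 'opening': 0.085}
scene {'fx': 491.394, 'fy': 491.394, 'cx': 320.646, 'cy': 230.929, 'D': [-0.038, 0.0, 0.0, 0.0, 0.0], 'T': [[0.85, -0.395, 0.348, 0.848], [0.526, 0.658, -0.539, -0.56], [-0.016, 0.641, 0.767, 0.91], [0.0, 0.0, 0.0, 1.0]]}
drawer_front [(0.85, 144, 300), (0.82, 285, 138), (0.69, 349, 194)]
block [(0.95, 324, 190), (0.19, 214, 410)]
sanding_table [(0.59, 339, 215)]
rest [(0.82, 274, 303), (0.73, 401, 268)]
gun [(0.87, 322, 355)]
grip_mid [(0.7, 334, 297)]
glue [(0.93, 403, 170)]
mug [(0.94, 214, 410)]
jar [(0.6, 447, 306)]
tin [(0.64, 401, 268)]
tape [(0.86, 272, 309)]
brush [(0.66, 454, 229)]
hammer [(0.66, 360, 414), (0.66, 405, 269), (0.65, 403, 171)]
top {'fx': 463.922, 'fy': 463.922, 'cx': 313.459, 'cy': 231.726, 'D': [-0.096, 0.0, 0.0, 0.0, 0.0], 'T': [[-0.012, 0.998, -0.061, 0.395], [-1.0, -0.013, -0.0, -0.007], [-0.001, 0.061, 0.998, 1.169], [0.0, 0.0, 0.0, 1.0]]}
drawer_front [(0.96, 246, 234), (0.84, 185, 350), (0.55, 427, 338)]
block [(0.73, 256, 246)]
sanding_table []
rest [(0.93, 371, 232)]
gun [(0.68, 386, 177)]
grip_mid [(0.66, 369, 163)]
glue [(0.56, 163, 218)]
mug [(0.83, 461, 220), (0.27, 371, 233)]
jar [(0.67, 294, 107), (0.17, 409, 128)]
tin [(0.89, 280, 162)]
tape [(0.92, 375, 236)]
brush [(0.93, 214, 141)]
hammer []
```

View pics/top0.png

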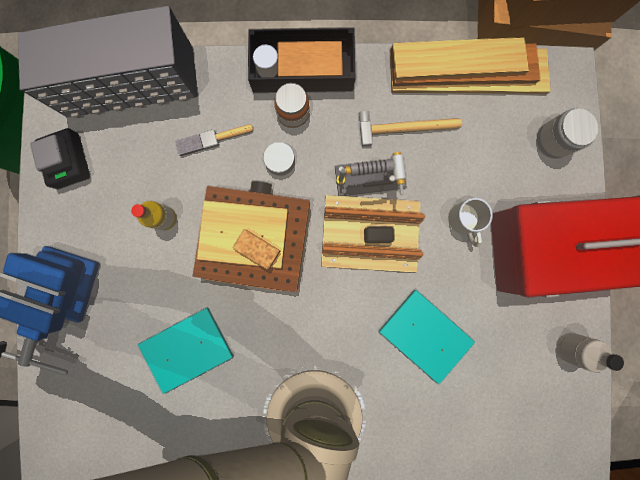

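View pics/scene0.png

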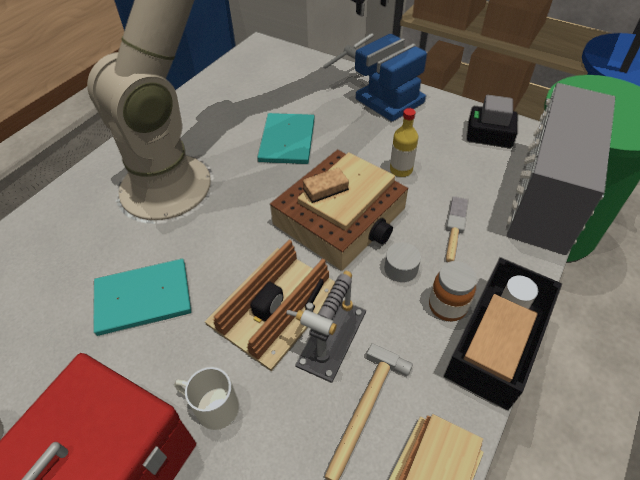

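Top view: the real drawer front is the pale slab at about (243,235). The two turquoise slabs at (185,350) and (427,338) are look-alikes. The cork block is at (257,250), the table at (252,240), the rest at (372,233), and the gun at (385,172) with its grip running left. Next is a close crop.

```bash
cat > h.py <<'E'
from plant import arm
import cv2,numpy as np
def ray(c,px):
    k=arm.get_calibration(c);T=np.array(k["T"]);K=np.array([[k["fx"],0,k["cx"]],[0,k["fy"],k["cy"]],[0,0,1]])
    u=cv2.undistortPoints(np.array(px,float).reshape(-1,1,2),K,np.array(k["D"])).reshape(-1,2)
    d=np.c_[u[:,0],-u[:,1],-np.ones(len(u))]@T[:3,:3].T
    return T[:3,3],d
def unproj(c,px,z):
    o,d=ray(c,px);return o+d*((z-o[2])/d[:,2])[:,None]
def proj(c,P):
    k=arm.get_calibration(c);T=np.linalg.inv(np.array(k["T"]));K=np.array([[k["fx"],0,k["cx"]],[0,k["fy"],k["cy"]],[0,0,1]])
    P=np.array(P,float).reshape(-1,3)@T[:3,:3].T+T[:3,3];P[:,1:]*=-1
    return cv2.projectPoints(P,np.zeros(3),np.zeros(3),K,np.array(k["D"]))[0].reshape(-1,2)
def crop(img,x0,y0,w,h,s,fn):
    cv2.imwrite(fn,cv2.resize(img[y0:y0+h,x0:x0+w],None,fx=s,fy=s,interpolation=cv2.INTER_CUBIC))
E
python3 - <<'E'
from h import *
crop(cv2.imread("pics/top0.png"),190,145,250,150,3.2,"pics/top0c.png")
for n,p,z in [("table",[252,240],.075),("slab",[243,235],.095),("rest",[372,233],.073),("gun",[398,170],.135),("tin",[279,158],.05),("jar",[292,98],.11),("glue",[152,214],.0),("mug",[475,217],.095)]: print(n,unproj("top",p,z).round(3))
E
```

```text
table [[0.444 0.139 0.075]]
slab [[0.455 0.158 0.095]]
rest [[ 0.457 -0.145  0.073]]
gun [[ 0.595 -0.199  0.135]]
tin [[0.645 0.076 0.05 ]]
jar [[0.774 0.04  0.11 ]]
glue [[0.517 0.407 0.   ]]
mug [[ 0.49  -0.387  0.095]]
```

View pics/top0c.png

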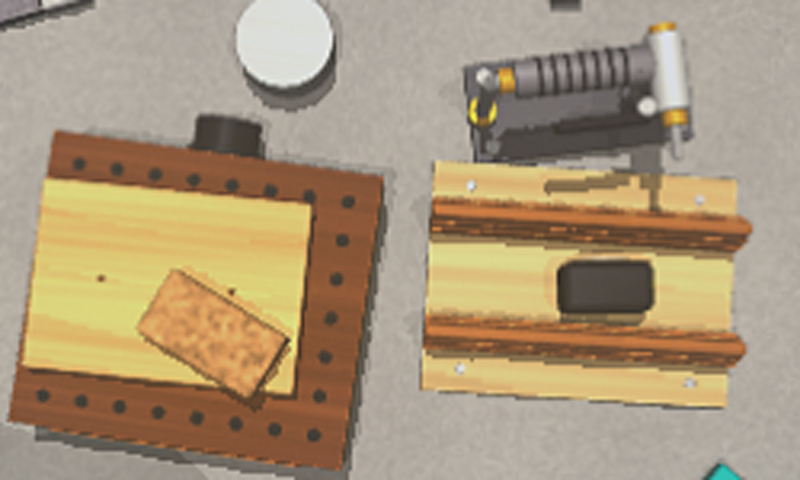

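The crop confirms it: the pale slab is the top with the cork block on it at (215,335), and the tape lies between the rails. Next I turn the corners into world poses.

Run:
```python
from h import *
def w(pts,z): return unproj("top",np.array(pts)/3.2+[190,145],z)
def box(n,pts,z):
    P=w(pts,z)[:,:2];c=P.mean(0);e=np.roll(P,-1,0)-P
    a=np.degrees(np.arctan2(e[:,1],e[:,0]));print(n,c.round(3),"sides",np.linalg.norm(e,axis=1).round(3),"ang",a.round(1))
box("slab",[(45,178),(312,204),(294,396),(22,367)],.095)
box("table",[(55,130),(384,177),(344,470),(10,421)],.075)
box("base",[(436,160),(738,180),(727,408),(421,389)],.012)
box("railtops",[(432,201),(748,226),(745,346),(426,323)],.073)
box("block",[(177,268),(289,338),(248,400),(138,325)],.127)
print("barrel",w([(663,28),(674,122)],.149).round(3),"nozzle",w([(678,155)],.135).round(3))
print("grip",w([(640,62),(512,79)],.145).round(3), "grip_mid nn",unproj("top",[369,163],.135).round(3))
print("trigger?",w([(558,130),(635,115)],.135).round(3))
# two-view of grip_mid
a,da=ray("top",[369,163]);b,db=ray("scene",[334,297]);da=da[0];db=db[0]
A=np.c_[da,-db];s=np.linalg.lstsq(A,b-a,rcond=None)[0];print((a+da*s[0]).round(3),(b+db*s[1]).round(3))
im=cv2.imread("pics/scene0.png");crop(im,270,240,130,150,4,"pics/gun.png")
```

```text
slab [0.456 0.159] sides [0.197 0.14  0.199 0.139] ang [-96.4 174.1  83.4  -6.9]
table [0.448 0.14 ] sides [0.249 0.218 0.25  0.219] ang [-99.  171.6  81.2  -8.8]
base [ 0.459 -0.152] sides [0.239 0.179 0.24  0.18 ] ang [-94.4 175.7  85.6  -4.5]
railtops [ 0.462 -0.149] sides [0.236 0.089 0.237 0.091] ang [-95.2 177.   85.1  -3.6]
block [0.421 0.122] sides [0.093 0.052 0.094 0.049] ang [-122.6  145.9   55.3  -34.8]
barrel [[ 0.629 -0.196  0.149]
 [ 0.563 -0.202  0.149]] nozzle [[ 0.542 -0.207  0.135]]
grip [[ 0.606 -0.18   0.145]
 [ 0.595 -0.09   0.145]] grip_mid nn [[ 0.612 -0.134  0.135]]
trigger? [[ 0.56  -0.122  0.135]
 [ 0.57  -0.177  0.135]]
[ 0.611 -0.133  0.139] [ 0.603 -0.14   0.138]
```

View pics/gun.png

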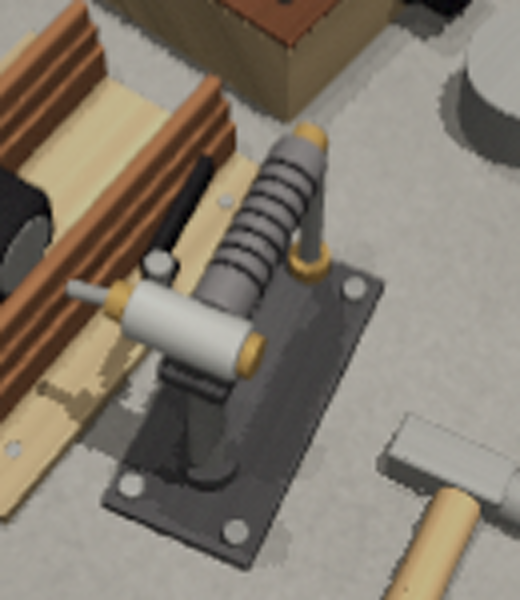

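The gun crop shows the nozzle at (75,290), the trigger bar at (190,200) in front of the grip, and the grip running from (220,290) to (300,145). The gun's yaw is about 6° and grip_mid is near (.604,-.135,.135). I'll write a planner helper that gives shifts in tool units.

```bash
cat >> h.py <<'E'
from scipy.spatial.transform import Rotation as Ro
def need(x,y,z,jaw):
    """units: spin first, then offset (tool axes after the spin)"""
    o=arm.get_obs();R=Ro.from_rotvec(o["eef_rot"]).as_matrix();p=np.array(o["eef_pos"])
    a=np.degrees(np.arctan2(R[1,2],R[0,2]))
    best=None
    d=(jaw-a+90)%180-90           # world yaw turn; tool x points down -> spin = -d
    R2=Ro.from_euler("z",d,degrees=True).as_matrix()@R
    off=R2.T@(np.array([x,y,z])-p)/.04
    print("clock",round(o["clock"],2),"p",p.round(4),"jawang",round(a,1),"tilt",R[:,0].round(3),"q7",round(o["joint_positions"][6],2),"F",np.round(o["contact_force"],1),"open",round(o["opening"],4))
    print("spin units",round(-d/6,2),"alt",round(-(d-180*np.sign(d))/6,2),"offset units",off.round(2))
E
python3 -c "
from h import *
need(.421,.122,.19,-34)"
```

```text
clock 1.4 p [0.2362 0.6854 0.2313] jawang 71.0 tilt [ 0. -0. -1.] q7 -0.08 F [ 0.2 -0.4  0.2] open 0.0852
spin units -12.5 alt 17.5 offset units [  1.03   9.09 -11.71]
```

```bash
python3 -m creep '[{"offset":[0,0,0],"spin":-1,"jaw":0},{"offset":[0,0,0],"spin":-1,"jaw":0},{"offset":[0,0,0],"spin":-1,"jaw":0},{"offset":[0,0,0],"spin":-1,"jaw":0},{"offset":[0,0,0],"spin":-1,"jaw":0},{"offset":[0,0,0],"spin":-1,"jaw":0},{"offset":[0,0,0],"spin":-1,"jaw":0},{"offset":[0,0,0],"spin":-1,"jaw":0}]'
python3 -m creep '[{"offset":[0,0,0],"spin":-1,"jaw":0},{"offset":[0,0,0],"spin":-1,"jaw":0},{"offset":[0,0,0],"spin":-1,"jaw":0},{"offset":[0,0,0],"spin":-1,"jaw":0},{"offset":[0,0,0],"spin":-0.5,"jaw":0},{"offset":[0,0,0],"spin":0,"jaw":0},{"offset":[0,0,0],"spin":0,"jaw":0},{"offset":[0,0,0],"spin":0,"jaw":0}]'
python3 -c "
from h import *
need(.421,.122,.19,-34)"
```

```text
clock: 2.07
eef_pos: [0.2362, 0.6855, 0.2313]
eef_rot: [-1.575, 0.922, 1.575]
contact_force: [0.4, 0.3, 0.3]
opening: 0.0856
clock: 2.73
eef_pos: [0.2362, 0.6854, 0.2313]
eef_rot: [-1.882, 0.578, 1.882]
contact_force: [-0.5, -0.1, -0.1]
opening: 0.0855
clock 2.73 p [0.2362 0.6854 0.2313] jawang 145.9 tilt [ 0. -0. -1.] q7 1.01 F [-0.5 -0.1 -0.1] open 0.0855
spin units -0.02 alt 29.98 offset units [  1.03   9.09 -11.71]
```

```bash
for i in 1 2; do python3 -m creep '[{"offset":[0.06,0.57,-0.73],"spin":0,"jaw":0},{"offset":[0.06,0.57,-0.73],"spin":0,"jaw":0},{"offset":[0.06,0.57,-0.73],"spin":0,"jaw":0},{"offset":[0.06,0.57,-0.73],"spin":0,"jaw":0},{"offset":[0.06,0.57,-0.73],"spin":0,"jaw":0},{"offset":[0.06,0.57,-0.73],"spin":0,"jaw":0},{"offset":[0.06,0.57,-0.73],"spin":0,"jaw":0},{"offset":[0.06,0.57,-0.73],"spin":0,"jaw":0}]';done
python3 -c "
from h import *
need(.421,.122,.098,-34)
need(.421,.122,.098,-34)
im=arm.camera('scene');crop(im,240,100,200,150,4,'pics/s1.png')
"
```

```text
clock: 3.4
eef_pos: [0.3281, 0.402, 0.2123]
eef_rot: [-1.883, 0.577, 1.882]
contact_force: [0.1, -0.1, 1.0]
opening: 0.0854
clock: 4.07
eef_pos: [0.4199, 0.1202, 0.1932]
eef_rot: [-1.883, 0.577, 1.881]
contact_force: [0.9, 0.3, 0.1]
opening: 0.0853
clock 4.07 p [0.4199 0.1202 0.1932] jawang 145.9 tilt [ 0.001  0.    -1.   ] q7 1.89 F [0.9 0.3 0.1] open 0.0853
spin units -0.01 alt 29.99 offset units [ 2.38 -0.05  0.  ]
clock 4.07 p [0.4199 0.1202 0.1932] jawang 145.9 tilt [ 0.001  0.    -1.   ] q7 1.89 F [0.9 0.3 0.1] open 0.0853
spin units -0.01 alt 29.99 offset units [ 2.38 -0.05  0.  ]
```

View pics/s1.png

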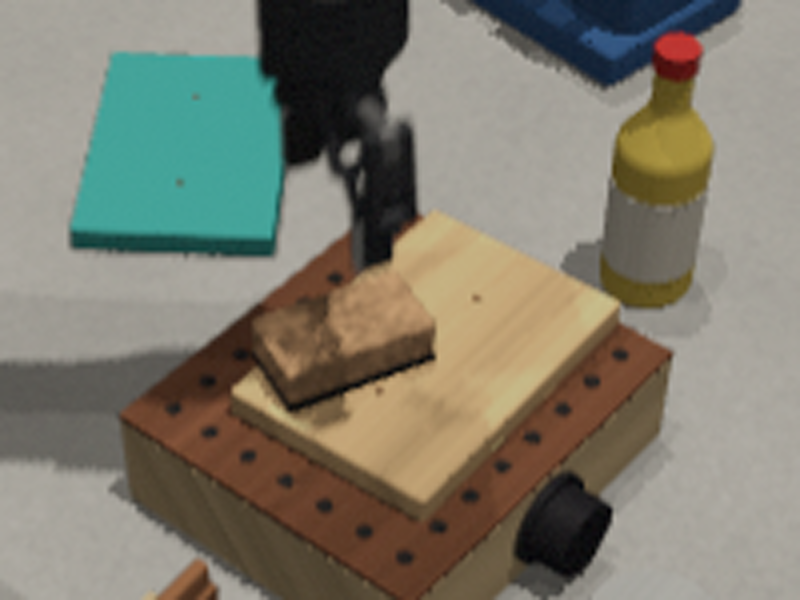

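The gripper (fingers at about (385,240) in the crop) hangs above the block (345,330), as planned. Descend and close.

```bash
python3 -m creep '[{"offset":[0.4,0,0],"spin":0,"jaw":0},{"offset":[0.4,0,0],"spin":0,"jaw":0},{"offset":[0.4,0,0],"spin":0,"jaw":0},{"offset":[0.4,0,0],"spin":0,"jaw":0},{"offset":[0.3,0,0],"spin":0,"jaw":0},{"offset":[0.25,0,0],"spin":0,"jaw":0},{"offset":[0.2,0,0],"spin":0,"jaw":0},{"offset":[0,0,0],"spin":0,"jaw":0}]'
python3 -m creep '[{"offset":[0,0,0],"spin":0,"jaw":0.5},{"offset":[0,0,0],"spin":0,"jaw":0.6},{"offset":[0,0,0],"spin":0,"jaw":0.7},{"offset":[0,0,0],"spin":0,"jaw":0.8},{"offset":[0,0,0],"spin":0,"jaw":0.8},{"offset":[0,0,0],"spin":0,"jaw":0.8},{"offset":[0,0,0],"spin":0,"jaw":0.8},{"offset":[0,0,0],"spin":0,"jaw":0.8}]'
```

```text
clock: 4.78
eef_pos: [0.4191, 0.122, 0.0979]
eef_rot: [-1.883, 0.577, 1.884]
contact_force: [-1.0, -0.1, -0.9]
opening: 0.0858
clock: 5.45
eef_pos: [0.4198, 0.1219, 0.0998]
eef_rot: [-1.884, 0.575, 1.882]
contact_force: [-1.3, 0.3, 5.3]
opening: 0.0512
```

```bash
python3 -m creep '[{"offset":[-0.1,0,0],"spin":0,"jaw":0.8},{"offset":[-0.2,0,0],"spin":0,"jaw":0.8},{"offset":[-0.4,0,0],"spin":0,"jaw":0.8},{"offset":[-0.5,0,0],"spin":0,"jaw":0.8},{"offset":[-0.5,0,0],"spin":0,"jaw":0.8},{"offset":[-0.5,0,0],"spin":0,"jaw":0.8},{"offset":[-0.3,0,0],"spin":0,"jaw":0.8},{"offset":[0,0,0],"spin":0,"jaw":0.8}]'
python3 -c "
from h import *
need(.39,.385,.1,-34)
im=arm.camera('scene');crop(im,240,60,200,150,4,'pics/s2.png')
"
```

```text
clock: 6.12
eef_pos: [0.4204, 0.122, 0.2018]
eef_rot: [-1.886, 0.574, 1.878]
contact_force: [-0.0, 0.3, -0.4]
opening: 0.0509
clock 6.12 p [0.4204 0.122  0.2018] jawang 145.9 tilt [ 0.004  0.001 -1.   ] q7 1.89 F [-0.   0.3 -0.4] open 0.0509
spin units -0.01 alt 29.99 offset units [ 2.55 -5.02  4.31]
```

View pics/s2.png

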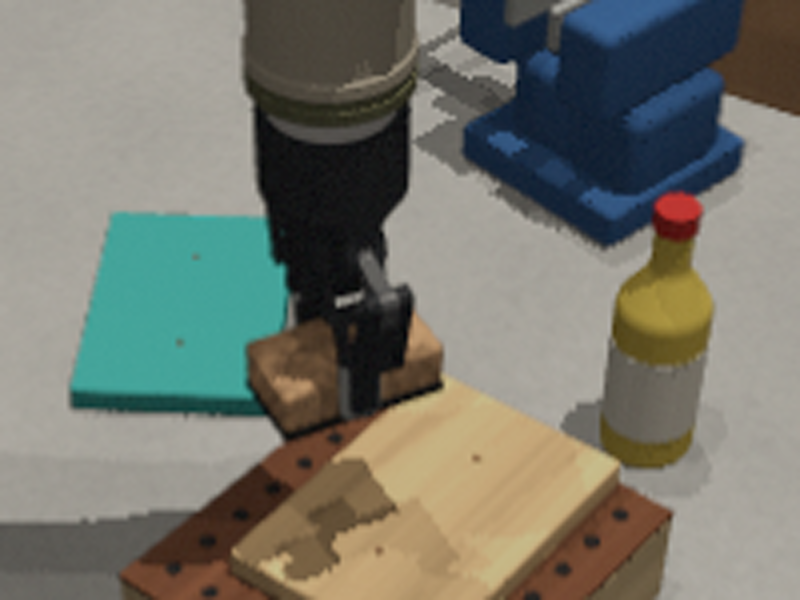

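The block is held level at (345,370) in the crop and the slab is undisturbed. Carry it to the free bench spot at about (.39,.385).

```bash
python3 -m creep '[{"offset":[0,-0.4,0.34],"spin":0,"jaw":0.8},{"offset":[0,-0.65,0.56],"spin":0,"jaw":0.8},{"offset":[0,-0.7,0.6],"spin":0,"jaw":0.8},{"offset":[0,-0.7,0.6],"spin":0,"jaw":0.8},{"offset":[0,-0.7,0.6],"spin":0,"jaw":0.8},{"offset":[0,-0.7,0.6],"spin":0,"jaw":0.8},{"offset":[0,-0.7,0.6],"spin":0,"jaw":0.8},{"offset":[0,-0.47,0.41],"spin":0,"jaw":0.8}]'
python3 -m creep '[{"offset":[0.5,0,0],"spin":0,"jaw":0.8},{"offset":[0.8,0,0],"spin":0,"jaw":0.8},{"offset":[0.8,0,0],"spin":0,"jaw":0.8},{"offset":[0.8,0,0],"spin":0,"jaw":0.8},{"offset":[0.7,0,0],"spin":0,"jaw":0.8},{"offset":[0.5,0,0],"spin":0,"jaw":0.8},{"offset":[0.3,0,0],"spin":0,"jaw":0.8},{"offset":[0,0,0],"spin":0,"jaw":0.8}]'
python3 -c "
from h import *
need(.39,.385,.0055,-34)"
```

```text
clock: 6.83
eef_pos: [0.3874, 0.3881, 0.1981]
eef_rot: [-1.883, 0.573, 1.886]
contact_force: [0.1, -0.0, -1.2]
opening: 0.051
clock: 7.5
eef_pos: [0.3872, 0.3833, 0.0196]
eef_rot: [-1.883, 0.581, 1.888]
contact_force: [-0.2, 0.4, -0.2]
opening: 0.0512
clock 7.5 p [0.3872 0.3833 0.0196] jawang 146.0 tilt [-0.004 -0.004 -1.   ] q7 1.24 F [-0.2  0.4 -0.2] open 0.0512
spin units 0.01 alt -29.99 offset units [ 0.35 -0.08 -0.03]
```

```bash
python3 -m creep '[{"offset":[0.1,0,0],"spin":0,"jaw":0.8},{"offset":[0.1,0,0],"spin":0,"jaw":0.8},{"offset":[0.06,0,0],"spin":0,"jaw":0.8},{"offset":[0.05,0,0],"spin":0,"jaw":0.8},{"offset":[0.04,0,0],"spin":0,"jaw":0.8},{"offset":[0,0,0],"spin":0,"jaw":0.8},{"offset":[0,0,0],"spin":0,"jaw":0.8},{"offset":[0,0,0],"spin":0,"jaw":0.8}]'
```

```text
clock: 8.17
eef_pos: [0.3889, 0.3847, 0.0092]
eef_rot: [-1.883, 0.576, 1.883]
contact_force: [-0.7, 0.8, 0.0]
opening: 0.0512
```

```bash
python3 -m creep '[{"offset":[0.04,0,0],"spin":0,"jaw":0.8},{"offset":[0.03,0,0],"spin":0,"jaw":0.8},{"offset":[0.02,0,0],"spin":0,"jaw":0.8},{"offset":[0,0,0],"spin":0,"jaw":0.8},{"offset":[0,0,0],"spin":0,"jaw":0.8},{"offset":[0,0,0],"spin":0,"jaw":0.8},{"offset":[0,0,0],"spin":0,"jaw":0.8},{"offset":[0,0,0],"spin":0,"jaw":0.8}]'
```

```text
clock: 8.83
eef_pos: [0.3888, 0.3846, 0.0053]
eef_rot: [-1.883, 0.576, 1.883]
contact_force: [0.2, 0.6, -0.1]
opening: 0.051
```

```bash
python3 -m creep '[{"offset":[0.02,0,0],"spin":0,"jaw":0.8},{"offset":[0.02,0,0],"spin":0,"jaw":0.8},{"offset":[0.0,0,0],"spin":0,"jaw":0.8},{"offset":[0,0,0],"spin":0,"jaw":0.8},{"offset":[0,0,0],"spin":0,"jaw":0.8},{"offset":[0,0,0],"spin":0,"jaw":0.8},{"offset":[0,0,0],"spin":0,"jaw":0.8},{"offset":[0,0,0],"spin":0,"jaw":0.8}]'
```

```text
clock: 9.5
eef_pos: [0.3889, 0.3847, 0.0048]
eef_rot: [-1.884, 0.575, 1.882]
contact_force: [-1.2, -2.8, 16.1]
opening: 0.0513
```

```bash
python3 -m creep '[{"offset":[-0.03,0,0],"spin":0,"jaw":0.8},{"offset":[0,0,0],"spin":0,"jaw":0.3},{"offset":[0,0,0],"spin":0,"jaw":0},{"offset":[0,0,0],"spin":0,"jaw":0},{"offset":[0,0,0],"spin":0,"jaw":0},{"offset":[0,0,0],"spin":0,"jaw":0},{"offset":[0,0,0],"spin":0,"jaw":0},{"offset":[0,0,0],"spin":0,"jaw":0}]'
python3 -m creep '[{"offset":[-0.3,0,0],"spin":0,"jaw":0},{"offset":[-0.5,0,0],"spin":0,"jaw":0},{"offset":[-0.8,0,0],"spin":0,"jaw":0},{"offset":[-0.8,0,0],"spin":0,"jaw":0},{"offset":[-0.8,0,0],"spin":0,"jaw":0},{"offset":[-0.5,0,0],"spin":0,"jaw":0},{"offset":[-0.3,0,0],"spin":0,"jaw":0},{"offset":[0,0,0],"spin":0,"jaw":0}]'
python3 - <<'E'
from h import *
# slab in rest frame, plan of the push
th=np.radians(-4.6);X=np.array([np.cos(th),np.sin(th)]);Y=np.array([-X[1],X[0]]);r=np.array([.460,-.151]);s=np.array([.456,.159])
print("slab in rest",(s-r)@X,(s-r)@Y)
sa=np.radians(83.6);e=np.array([np.cos(sa),np.sin(sa)])
st=s+e*(.1+.011+.012);print("start",st)
need(*st,.2,-6.4)
E
```

```text
clock: 10.17
eef_pos: [0.3888, 0.3846, 0.0048]
eef_rot: [-1.883, 0.576, 1.883]
contact_force: [-1.0, -0.2, -0.3]
opening: 0.0855
clock: 10.83
eef_pos: [0.3897, 0.3854, 0.1676]
eef_rot: [-1.884, 0.572, 1.88]
contact_force: [0.2, -0.7, -0.3]
opening: 0.0851
slab in rest -0.028848782055771256 0.3086806566241212
start [0.46971068 0.28123345]
clock 10.83 p [0.3897 0.3854 0.1676] jawang 146.0 tilt [ 0.003  0.003 -1.   ] q7 1.36 F [ 0.2 -0.7 -0.3] open 0.0851
spin units -4.61 alt 25.39 offset units [-0.82  2.36 -2.28]
```

```bash
python3 -m creep '[{"offset":[0,0,0],"spin":-1,"jaw":0},{"offset":[0,0,0],"spin":-1,"jaw":0},{"offset":[0,0,0],"spin":-1,"jaw":0},{"offset":[0,0,0],"spin":-1,"jaw":0},{"offset":[0,0,0],"spin":-0.6,"jaw":0},{"offset":[0,0.4,-0.38],"spin":0,"jaw":0},{"offset":[0,0.5,-0.5],"spin":0,"jaw":0},{"offset":[0,0.5,-0.5],"spin":0,"jaw":0}]'
python3 -m creep '[{"offset":[0,0.5,-0.5],"spin":0,"jaw":0},{"offset":[0,0.46,-0.4],"spin":0,"jaw":0},{"offset":[0,0,0],"spin":0,"jaw":0},{"offset":[0,0,0],"spin":0,"jaw":0},{"offset":[0,0,0],"spin":0,"jaw":0},{"offset":[0,0,0],"spin":0,"jaw":0},{"offset":[0,0,0],"spin":0,"jaw":0},{"offset":[0,0,0],"spin":0,"jaw":0}]'
python3 - <<'E'
from h import *
need(.4697,.2812,.070,-6.4)
cv2.imwrite("pics/top1.png",arm.camera("top"));crop(cv2.imread("pics/top1.png"),130,145,250,150,3.2,"pics/top1c.png")
E
```

```text
clock: 11.5
eef_pos: [0.4371, 0.3223, 0.1637]
eef_rot: [-2.164, 0.12, 2.167]
contact_force: [0.7, 0.1, 0.1]
opening: 0.0854
clock: 12.17
eef_pos: [0.4683, 0.2815, 0.1648]
eef_rot: [-2.164, 0.119, 2.165]
contact_force: [-0.1, 0.1, 1.0]
opening: 0.0852
clock 12.17 p [0.4683 0.2815 0.1648] jawang 173.7 tilt [-0.  0. -1.] q7 1.97 F [-0.1  0.1  1. ] open 0.0852
spin units 0.01 alt -29.99 offset units [ 2.37  0.   -0.04]
```

View pics/top1c.png

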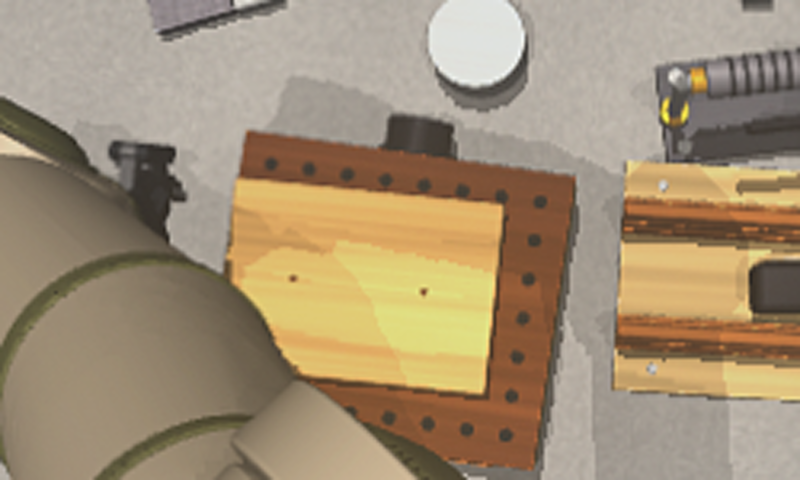

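The slab is unmoved (corners (237,178), (504,205), (487,396)), and the gripper's fingers stand just beyond its left (+y) edge. Descend.

```bash
python3 -m creep '[{"offset":[0.3,0,0],"spin":0,"jaw":0},{"offset":[0.5,0,0],"spin":0,"jaw":0},{"offset":[0.5,0,0],"spin":0,"jaw":0},{"offset":[0.5,0,0],"spin":0,"jaw":0},{"offset":[0.35,0,-0.04],"spin":0,"jaw":0},{"offset":[0.2,0,0],"spin":0,"jaw":0},{"offset":[0,0,0],"spin":0,"jaw":0},{"offset":[0,0,0],"spin":0,"jaw":0}]'
python3 -m creep '[{"offset":[0,0.1,-0.01],"spin":0,"jaw":0},{"offset":[0,0.1,-0.01],"spin":0,"jaw":0},{"offset":[0,0.1,-0.01],"spin":0,"jaw":0},{"offset":[0,0.1,-0.01],"spin":0,"jaw":0},{"offset":[0,0.1,-0.01],"spin":0,"jaw":0},{"offset":[0,0.1,-0.01],"spin":0,"jaw":0},{"offset":[0,0.1,-0.01],"spin":0,"jaw":0},{"offset":[0,0.1,-0.01],"spin":0,"jaw":0}]'
python3 - <<'E'
from h import *
need(.469,-.040,.070,-4.6)
E
```

```text
clock: 12.88
eef_pos: [0.4703, 0.2808, 0.071]
eef_rot: [-2.164, 0.121, 2.165]
contact_force: [1.4, 0.6, -0.9]
opening: 0.0856
clock: 13.55
eef_pos: [0.4703, 0.2481, 0.0711]
eef_rot: [-2.164, 0.121, 2.163]
contact_force: [0.4, 2.4, 2.2]
opening: 0.0854
clock 13.55 p [0.4703 0.2481 0.0711] jawang 173.6 tilt [ 0.  0. -1.] q7 1.89 F [0.4 2.4 2.2] open 0.0854
spin units -0.3 alt 29.7 offset units [ 0.02  7.18 -0.55]
```

```bash
python3 -m creep '[{"offset":[0,0.25,-0.02],"spin":-0.05,"jaw":0},{"offset":[0,0.35,-0.03],"spin":-0.05,"jaw":0},{"offset":[0,0.4,-0.03],"spin":-0.05,"jaw":0},{"offset":[0,0.4,-0.03],"spin":-0.05,"jaw":0},{"offset":[0,0.4,-0.03],"spin":-0.05,"jaw":0},{"offset":[0,0.4,-0.03],"spin":-0.05,"jaw":0},{"offset":[0,0.4,-0.03],"spin":0,"jaw":0},{"offset":[0,0.4,-0.03],"spin":0,"jaw":0}]'
python3 -m creep '[{"offset":[0,0.4,-0.03],"spin":0,"jaw":0},{"offset":[0,0.4,-0.03],"spin":0,"jaw":0},{"offset":[0,0.4,-0.03],"spin":0,"jaw":0},{"offset":[0,0.3,-0.03],"spin":0,"jaw":0},{"offset":[0,0.2,-0.02],"spin":0,"jaw":0},{"offset":[0,0.1,0],"spin":0,"jaw":0},{"offset":[0,0,0],"spin":0,"jaw":0},{"offset":[0,0,0],"spin":0,"jaw":0}]'
python3 - <<'E'
from h import *
need(.469,-.040,.070,-4.6)
cv2.imwrite("pics/top2.png",arm.camera("top"));crop(cv2.imread("pics/top2.png"),190,145,250,150,3.2,"pics/top2c.png")
E
```

```text
clock: 14.22
eef_pos: [0.4676, 0.1261, 0.0708]
eef_rot: [-2.18, 0.089, 2.181]
contact_force: [-0.8, 3.4, 1.4]
opening: 0.0852
clock: 14.88
eef_pos: [0.4676, 0.0555, 0.0708]
eef_rot: [-2.18, 0.088, 2.181]
contact_force: [0.8, -0.2, -0.6]
opening: 0.0855
clock 14.88 p [0.4676 0.0555 0.0708] jawang 175.4 tilt [-0. -0. -1.] q7 2.15 F [ 0.8 -0.2 -0.6] open 0.0855
spin units -0.0 alt 30.0 offset units [ 0.02  2.38 -0.23]
```

View pics/top2c.png

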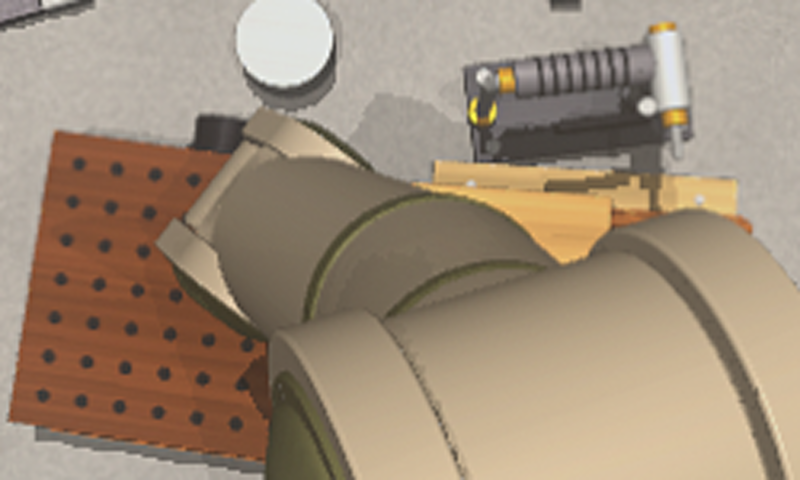

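The slab is on table and rails; its front +x corner shows at crop (612,200), with the rest hidden by the arm. I'll check that corner against the prediction and finish the push.

```bash
python3 - <<'E'
from h import *
print(unproj("top",np.array([(612,200)])/3.2+[190,145],.094).round(4),"pred .5205 -.160")
E
python3 -m creep '[{"offset":[0,0.2,-0.02],"spin":0,"jaw":0},{"offset":[0,0.3,-0.03],"spin":0,"jaw":0},{"offset":[0,0.4,-0.04],"spin":0,"jaw":0},{"offset":[0,0.4,-0.04],"spin":0,"jaw":0},{"offset":[0,0.3,-0.03],"spin":0,"jaw":0},{"offset":[0,0.25,-0.03],"spin":0,"jaw":0},{"offset":[0,0.15,-0.01],"spin":0,"jaw":0},{"offset":[0,0.1,-0.01],"spin":0,"jaw":0}]'
python3 - <<'E'
from h import *
need(.469,-.040,.070,-4.6)
E
```

```text
[[ 0.5149 -0.1652  0.094 ]] pred .5205 -.160
clock: 15.6
eef_pos: [0.4695, -0.0291, 0.0709]
eef_rot: [-2.18, 0.088, 2.18]
contact_force: [0.3, 1.7, 0.6]
opening: 0.0853
clock 15.6 p [ 0.4695 -0.0291  0.0709] jawang 175.4 tilt [ 0.  0. -1.] q7 2.31 F [0.3 1.7 0.6] open 0.0853
spin units -0.0 alt 30.0 offset units [ 0.02  0.27 -0.01]
```

```bash
python3 -m creep '[{"offset":[0,-0.3,0],"spin":0,"jaw":0},{"offset":[0,-0.6,0],"spin":0,"jaw":0},{"offset":[0,-0.7,0],"spin":0,"jaw":0},{"offset":[-0.3,-0.8,0],"spin":0,"jaw":0},{"offset":[-0.7,-0.8,0],"spin":0,"jaw":0},{"offset":[-0.8,-0.8,0],"spin":0,"jaw":0},{"offset":[-0.8,-0.8,0],"spin":0,"jaw":0},{"offset":[-0.4,-0.4,0],"spin":0,"jaw":0}]'
python3 -m creep '[{"offset":[0,-0.8,0],"spin":0,"jaw":0},{"offset":[0,-0.8,0],"spin":0,"jaw":0},{"offset":[0,-0.4,0],"spin":0,"jaw":0},{"offset":[0,0,0],"spin":0,"jaw":0},{"offset":[0,0,0],"spin":0,"jaw":0},{"offset":[0,0,0],"spin":0,"jaw":0},{"offset":[0,0,0],"spin":0,"jaw":0},{"offset":[0,0,0],"spin":0,"jaw":0}]'
python3 - <<'E'
from h import *
need(.469,-.040,.070,-4.6)
a=arm.camera("top");b=arm.camera("scene");cv2.imwrite("pics/top3.png",a);cv2.imwrite("pics/scene3.png",b)
c=cv2.resize(a[140:290,300:450],None,fx=2.66,fy=2.66,interpolation=2);d=cv2.resize(b[220:370,190:340],None,fx=2.66,fy=2.66,interpolation=2)
cv2.imwrite("pics/both3.png",np.hstack([c,d]));print(c.shape)
E
```

```text
clock: 16.27
eef_pos: [0.4861, 0.1777, 0.1885]
eef_rot: [-2.184, 0.08, 2.178]
contact_force: [0.6, 0.3, 0.5]
opening: 0.0852
clock: 16.93
eef_pos: [0.4922, 0.2514, 0.1851]
eef_rot: [-2.18, 0.09, 2.18]
contact_force: [0.5, 0.1, 0.2]
opening: 0.0851
clock 16.93 p [0.4922 0.2514 0.1851] jawang 175.3 tilt [-0.    -0.001 -1.   ] q7 2.06 F [0.5 0.1 0.2] open 0.0851
spin units -0.01 alt 29.99 offset units [ 2.88  7.3  -0.01]
(399, 399, 3)
```

View pics/both3.png

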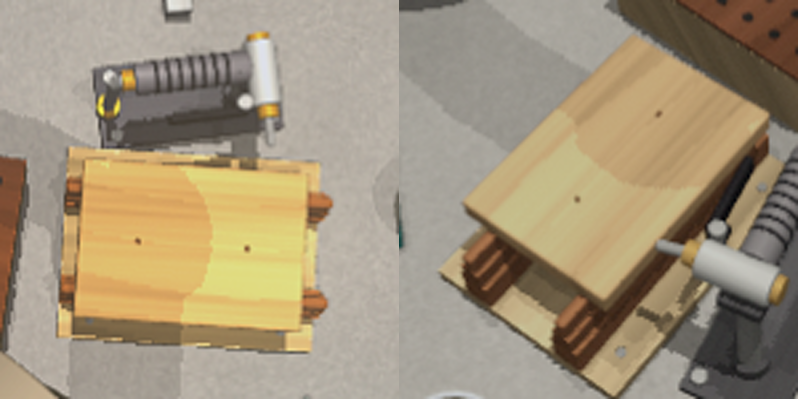

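The slab lies on both rails, top-view crop corners (84,158), (308,173), (303,332), (76,317), and appears centred. Next come the numbers, and the gun's geometry again for the squeeze.

Run:
```python
from h import *
P=unproj("top",np.array([(84,158),(308,173),(303,332),(76,317)])/2.66+[300,140],.093)[:,:2];e=np.roll(P,-1,0)-P
c=P.mean(0);print(c.round(4),np.linalg.norm(e,axis=1).round(3),np.degrees(np.arctan2(e[:,1],e[:,0])).round(1))
th=np.radians(-4.6);X=np.array([np.cos(th),np.sin(th)]);Y=np.array([-X[1],X[0]])
for r in ([.459,-.152],[.462,-.149]): print("in rest",((c-r)@X).round(4),((c-r)@Y).round(4))
# gun hypothesis check: project predicted points in both views
g=np.array([.612,-.200])
for yaw in (6,):
    t=np.radians(yaw);R=np.array([[np.cos(t),-np.sin(t)],[np.sin(t),np.cos(t)]])
    W=lambda x,y,z:[*(g+R@[x,y]),z]
    pts=[W(-.07,0,.135),W(0,.01,.149),W(0,.110,.149),W(0,.065,.149),W(-.042,.065,.144),W(-.04,.085,.144),W(-.032,.02,.144)]
    for cam,o,s,off in (("top",(300,140),2.66,0),("scene",(190,220),2.66,399)):
        q=(proj(cam,pts)-o)*s+[off,0];print(cam,q.round(0).tolist())
        if cam=="top": im=cv2.imread("pics/both3.png")
        for i,p in enumerate(q): cv2.circle(im,tuple(int(v) for v in p),3,(0,0,255) if i<4 else (255,0,255),-1)
im2=np.hstack([cv2.resize(im[0:200,60:320],None,fx=1.5,fy=1.5),cv2.resize(im[100:399,600:798],None,fx=1.0,fy=1.0)[:300]*1 if 0 else cv2.resize(im[120:320,600:798],None,fx=1.5,fy=1.5)])
cv2.imwrite("pics/gunchk.png",im2)
```

```text
[ 0.4579 -0.1439] [0.198 0.14  0.199 0.14 ] [-94.5 176.7  85.4  -3.7]
in rest -0.0017 0.008
in rest -0.0044 0.0047
top [[272.0, 141.0], [252.0, 58.0], [134.0, 72.0], [188.0, 66.0], [193.0, 116.0], [169.0, 116.0], [244.0, 98.0]]
scene [[655.0, 240.0], [754.0, 257.0], [815.0, 144.0], [789.0, 193.0], [734.0, 175.0], [749.0, 155.0], [718.0, 231.0]]
```

View pics/gunchk.png

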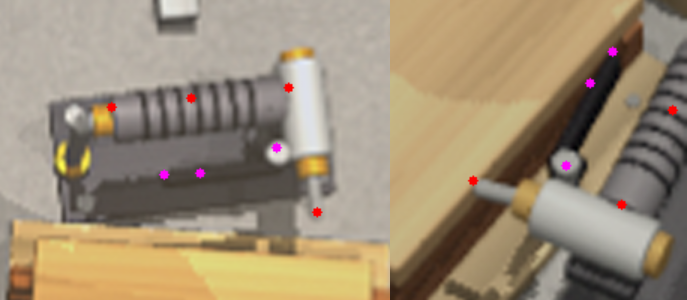

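The slab sits within about 5 mm across, 8 mm along and 1° of square. The gun overlay agrees at the nozzle and trigger, and puts the grip about 4 mm nearer -x: grip_mid ≈ (.601,-.136). For the squeeze I'll turn the long way round to keep joint 7 in range.

```bash
for i in 1 2 3; do python3 -m creep '[{"offset":[0,0,0],"spin":1,"jaw":0},{"offset":[0,0,0],"spin":1,"jaw":0},{"offset":[0,0,0],"spin":1,"jaw":0},{"offset":[0,0,0],"spin":1,"jaw":0},{"offset":[0,0,0],"spin":1,"jaw":0},{"offset":[0,0,0],"spin":1,"jaw":0},{"offset":[0,0,0],"spin":1,"jaw":0},{"offset":[0,0,0],"spin":1,"jaw":0}]' | tail -1; done
python3 -m creep '[{"offset":[0,0,0],"spin":1,"jaw":0},{"offset":[0,0,0],"spin":1,"jaw":0},{"offset":[0,0,0],"spin":1,"jaw":0},{"offset":[0,0,0],"spin":1,"jaw":0},{"offset":[-0.3,0,0],"spin":0,"jaw":0},{"offset":[-0.3,0,0],"spin":0,"jaw":0},{"offset":[0,0,0],"spin":0,"jaw":0},{"offset":[0,0,0],"spin":0,"jaw":0}]'
python3 -c "
from h import *
need(.592,-.137,.205,7)"
```

```text
opening: 0.0852
opening: 0.0853
opening: 0.0858
clock: 19.7
eef_pos: [0.4924, 0.2526, 0.2096]
eef_rot: [-0.1, 1.567, 0.102]
contact_force: [0.4, 0.7, -0.6]
opening: 0.0854
clock 19.7 p [0.4924 0.2526 0.2096] jawang 7.4 tilt [ 0.001  0.001 -1.   ] q7 -0.26 F [ 0.4  0.7 -0.6] open 0.0854
spin units 0.06 alt -29.94 offset units [ 0.11 -9.97  1.28]
```

```bash
python3 -m creep '[{"offset":[0,-0.4,0.05],"spin":0.06,"jaw":0},{"offset":[0,-0.7,0.09],"spin":0,"jaw":0},{"offset":[0,-0.8,0.1],"spin":0,"jaw":0},{"offset":[0,-0.8,0.1],"spin":0,"jaw":0},{"offset":[0,-0.8,0.1],"spin":0,"jaw":0},{"offset":[0,-0.8,0.1],"spin":0,"jaw":0},{"offset":[0,-0.8,0.1],"spin":0,"jaw":0},{"offset":[0,-0.8,0.1],"spin":0,"jaw":0}]'
python3 -m creep '[{"offset":[0,-0.8,0.1],"spin":0,"jaw":0},{"offset":[0,-0.8,0.1],"spin":0,"jaw":0},{"offset":[0,-0.8,0.1],"spin":0,"jaw":0},{"offset":[0,-0.8,0.1],"spin":0,"jaw":0},{"offset":[0,-0.6,0.1],"spin":0,"jaw":0},{"offset":[0,-0.3,0.05],"spin":0,"jaw":0},{"offset":[0,0,0],"spin":0,"jaw":0},{"offset":[0,0,0],"spin":0,"jaw":0}]'
python3 - <<'E'
from h import *
need(.592,-.137,.112,7)
crop(arm.camera("scene"),230,200,200,150,4,"pics/s4.png")
E
```

```text
clock: 20.37
eef_pos: [0.5503, 0.0204, 0.2086]
eef_rot: [-0.096, 1.569, 0.096]
contact_force: [-0.2, 0.7, 0.5]
opening: 0.0854
clock: 21.03
eef_pos: [0.592, -0.1377, 0.2085]
eef_rot: [-0.095, 1.57, 0.096]
contact_force: [-0.0, 1.3, 0.2]
opening: 0.0856
clock 21.03 p [ 0.592  -0.1377  0.2085] jawang 7.0 tilt [-0.001  0.001 -1.   ] q7 0.45 F [-0.   1.3  0.2] open 0.0856
spin units -0.0 alt 30.0 offset units [2.41 0.01 0.01]
```

View pics/s4.png

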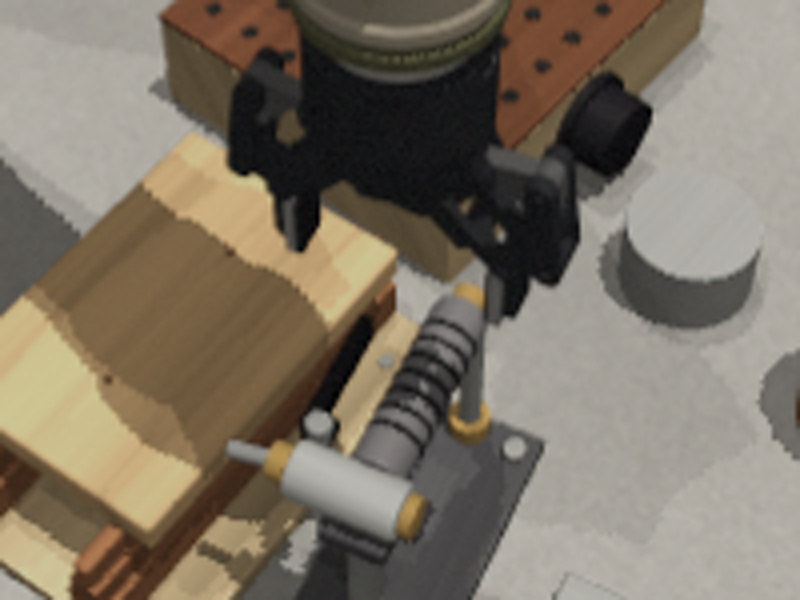

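The fingers straddle the grip: front finger at crop (300,235), rear finger at (510,300), with the grip between them once lowered. Descend slowly and watch the force.

```bash
python3 -m creep '[{"offset":[0.2,0,0],"spin":0,"jaw":0},{"offset":[0.25,0,0],"spin":0,"jaw":0},{"offset":[0.25,0,0],"spin":0,"jaw":0},{"offset":[0.25,0,0],"spin":0,"jaw":0},{"offset":[0.25,0,0],"spin":0,"jaw":0},{"offset":[0.25,0,0],"spin":0,"jaw":0},{"offset":[0.15,0,0],"spin":0,"jaw":0},{"offset":[0,0,0],"spin":0,"jaw":0}]'
python3 -m creep '[{"offset":[0.1,0,0],"spin":0,"jaw":0},{"offset":[0.15,0,0],"spin":0,"jaw":0},{"offset":[0.15,0,0],"spin":0,"jaw":0},{"offset":[0.15,0,0],"spin":0,"jaw":0},{"offset":[0.15,0,0],"spin":0,"jaw":0},{"offset":[0.1,0,0],"spin":0,"jaw":0},{"offset":[0,0,0],"spin":0,"jaw":0},{"offset":[0,0,0],"spin":0,"jaw":0}]'
python3 - <<'E'
from h import *
need(.592,-.137,.112,7)
crop(arm.camera("scene"),260,200,150,130,4,"pics/s5.png")
E
```

```text
clock: 21.75
eef_pos: [0.5917, -0.1378, 0.1435]
eef_rot: [-0.096, 1.571, 0.097]
contact_force: [0.9, 0.4, -0.1]
opening: 0.0854
clock: 22.42
eef_pos: [0.5924, -0.138, 0.113]
eef_rot: [-0.096, 1.569, 0.096]
contact_force: [0.8, -0.0, -0.7]
opening: 0.0853
clock 22.42 p [ 0.5924 -0.138   0.113 ] jawang 7.0 tilt [-0.  0. -1.] q7 0.49 F [ 0.8 -0.  -0.7] open 0.0853
spin units 0.0 alt -30.0 offset units [ 0.02  0.03 -0.01]
```

View pics/s5.png

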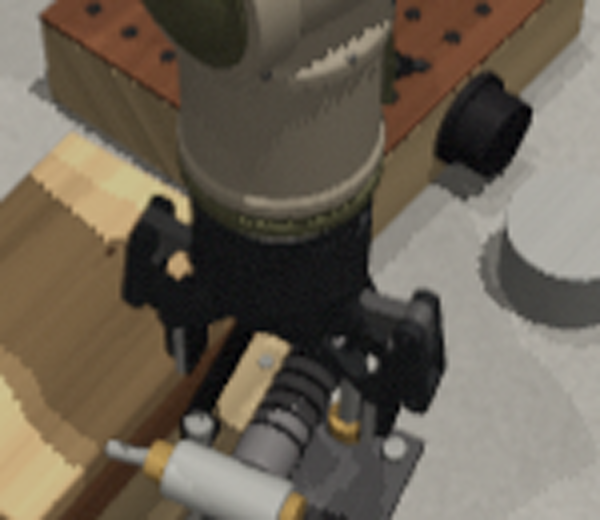

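The front finger (185,355) is in front of the trigger bar (220,380), the rear finger (400,390) is behind the grip, and there is no force. Squeeze.

```bash
python3 -m creep '[{"offset":[0,0,0],"spin":0,"jaw":0.2},{"offset":[0,0,0],"spin":0,"jaw":0.25},{"offset":[0,0,0],"spin":0,"jaw":0.3},{"offset":[0,0,0],"spin":0,"jaw":0.35},{"offset":[0,0,0],"spin":0,"jaw":0.4},{"offset":[0,0,0],"spin":0,"jaw":0.45},{"offset":[0,0,0],"spin":0,"jaw":0.45},{"offset":[0,0,0],"spin":0,"jaw":0.45}]'
python3 -m creep '[{"offset":[0,0,0],"spin":0,"jaw":0.5},{"offset":[0,0,0],"spin":0,"jaw":0.55},{"offset":[0,0,0],"spin":0,"jaw":0.6},{"offset":[0,0,0],"spin":0,"jaw":0.7},{"offset":[0,0,0],"spin":0,"jaw":0.7},{"offset":[0,0,0],"spin":0,"jaw":0.7},{"offset":[0,0,0],"spin":0,"jaw":0.7},{"offset":[0,0,0],"spin":0,"jaw":0.7}]'
```

```text
clock: 23.13
eef_pos: [0.5925, -0.1374, 0.114]
eef_rot: [-0.095, 1.568, 0.096]
contact_force: [-2.2, 2.9, 7.2]
opening: 0.0471
clock: 23.8
eef_pos: [0.5932, -0.1374, 0.1145]
eef_rot: [-0.094, 1.567, 0.095]
contact_force: [-1.7, 3.2, 10.3]
opening: 0.0446
```

It stalled at 44.6 mm against the expected 44 mm for trigger home, so it is on its stop. Hold briefly, then release and withdraw.

```bash
python3 -m creep '[{"offset":[0,0,0],"spin":0,"jaw":0.8},{"offset":[0,0,0],"spin":0,"jaw":0.8},{"offset":[0,0,0],"spin":0,"jaw":0.8},{"offset":[0,0,0],"spin":0,"jaw":0.8},{"offset":[0,0,0],"spin":0,"jaw":0.8},{"offset":[0,0,0],"spin":0,"jaw":0.8},{"offset":[0,0,0],"spin":0,"jaw":0.8},{"offset":[0,0,0],"spin":0,"jaw":0.8}]'
python3 -m creep '[{"offset":[0,0,0],"spin":0,"jaw":0.4},{"offset":[0,0,0],"spin":0,"jaw":0.2},{"offset":[0,0,0],"spin":0,"jaw":0},{"offset":[0,0,0],"spin":0,"jaw":0},{"offset":[0,0,0],"spin":0,"jaw":0},{"offset":[0,0,0],"spin":0,"jaw":0},{"offset":[0,0,0],"spin":0,"jaw":0},{"offset":[0,0,0],"spin":0,"jaw":0}]'
python3 -m creep '[{"offset":[-0.2,0,0],"spin":0,"jaw":0},{"offset":[-0.3,0,0],"spin":0,"jaw":0},{"offset":[-0.5,0,0],"spin":0,"jaw":0},{"offset":[-0.6,0,0],"spin":0,"jaw":0},{"offset":[-0.6,0,0],"spin":0,"jaw":0},{"offset":[-0.5,0,0],"spin":0,"jaw":0},{"offset":[-0.3,0,0],"spin":0,"jaw":0},{"offset":[0,0,0],"spin":0,"jaw":0}]'
python3 -m creep '[{"offset":[0,0.6,0],"spin":0,"jaw":0},{"offset":[0,0.8,0],"spin":0,"jaw":0},{"offset":[0,0.8,0],"spin":0,"jaw":0},{"offset":[0,0.8,0],"spin":0,"jaw":0},{"offset":[0,0.8,0],"spin":0,"jaw":0},{"offset":[0,0.8,0],"spin":0,"jaw":0},{"offset":[0,0.6,0],"spin":0,"jaw":0},{"offset":[0,0.3,0],"spin":0,"jaw":0}]'
python3 -m creep '[{"offset":[0,0.6,0],"spin":0,"jaw":0},{"offset":[0,0.8,0],"spin":0,"jaw":0},{"offset":[0,0.6,0],"spin":0,"jaw":0},{"offset":[0,0.3,0],"spin":0,"jaw":0},{"offset":[0,0,0],"spin":0,"jaw":0},{"offset":[0,0,0],"spin":0,"jaw":0},{"offset":[0,0,0],"spin":0,"jaw":0},{"offset":[0,0,0],"spin":0,"jaw":0}]'
python3 - <<'E'
from h import *
a=cv2.imread("pics/top3.png");b=arm.camera("top");cv2.imwrite("pics/top6.png",b);s=arm.camera("scene");cv2.imwrite("pics/scene6.png",s)
# pale-slab outline now
def slab(im):
    hsv=cv2.cvtColor(im,cv2.COLOR_BGR2HSV);m=np.zeros(im.shape[:2],np.uint8);m[190:275,325:425]=255
    k=cv2.inRange(hsv,(15,60,90),(32,200,255))&m
    k=cv2.morphologyEx(k,cv2.MORPH_OPEN,np.ones((5,5)));c=max(cv2.findContours(k,0,2)[0],key=cv2.contourArea);return cv2.minAreaRect(c)
print("before",slab(a),"\nnow",slab(b))
# trigger + slab patch differences to the pictures before the squeeze
t=lambda i,j,r:int(cv2.absdiff(i,j)[r[1]:r[3],r[0]:r[2]].mean())
print("gun patch diff top",t(a,b,(335,150,405,195)))
S=cv2.imread("pics/scene0.png");print("trigger patch diff scene0",t(S,s,(300,275,330,315)))
for n in ("block","glue","mug","tin","jar","tape"):
  for c,z0 in (("top","pics/top0.png"),):
    print(n,[(round(d['conf'],2),round(d['centre'][1]*640),round(d['centre'][0]*480)) for d in arm.pinpoint(c,n)][:2],[(round(d['conf'],2),round(d['centre'][1]*640),round(d['centre'][0]*480)) for d in arm.pinpoint("scene",n)][:2])
print("block expected at",proj("top",[.389,.385,0]).round(),proj("scene",[.389,.385,0]).round())
need(.6,0,.2,7)
E
```

```text
clock: 24.47
eef_pos: [0.5931, -0.1373, 0.1145]
eef_rot: [-0.094, 1.567, 0.095]
contact_force: [-2.0, 4.1, 11.0]
opening: 0.0442
clock: 25.13
eef_pos: [0.5926, -0.1379, 0.1133]
eef_rot: [-0.096, 1.568, 0.096]
contact_force: [-0.7, -0.0, 0.3]
opening: 0.0856
clock: 25.8
eef_pos: [0.5939, -0.1385, 0.2374]
eef_rot: [-0.097, 1.563, 0.095]
contact_force: [0.5, -0.3, 0.7]
opening: 0.0853
clock: 26.47
eef_pos: [0.5647, 0.0842, 0.2331]
eef_rot: [-0.099, 1.569, 0.1]
contact_force: [0.2, -0.7, -1.1]
opening: 0.0854
clock: 27.13
eef_pos: [0.5546, 0.1695, 0.2333]
eef_rot: [-0.095, 1.569, 0.094]
contact_force: [-0.5, 0.0, 0.2]
opening: 0.0855
before ((370.8245849609375, 233.33287048339844), (95.44684600830078, 72.58374786376953), 3.0127875804901123) 
now ((370.7790222167969, 233.29739379882812), (95.60895538330078, 72.22350311279297), 3.224522590637207)
gun patch diff top 9
trigger patch diff scene0 22
block [] [(0.69, 366, 155)]
glue [(0.49, 294, 107)] [(0.94, 402, 170)]
mug [(0.79, 464, 220)] [(0.82, 222, 409)]
tin [(0.61, 282, 159)] [(0.7, 400, 272)]
jar [(0.76, 295, 111), (0.25, 388, 176)] [(0.8, 448, 307)]
tape [(0.22, 372, 232)] [(0.5, 363, 413)]
block expected at [[160. 264.]] [[364. 152.]]
clock 27.83 p [0.5543 0.1718 0.2333] jawang 7.0 tilt [ 0. -0. -1.] q7 -0.1 F [-0.2  0.4  0.3] open 0.0853
spin units 0.01 alt -29.99 offset units [ 0.83 -4.4   0.61]
```

Run:
```python
from h import *
for c,r in (("scene",(302,270,330,312)),("top",(335,165,405,192))):
    a,b=[cv2.imread(f"pics/{c}{i}.png")[r[1]:r[3],r[0]:r[2]] for i in (3,6)]
    g=[cv2.GaussianBlur(cv2.cvtColor(x,6),(3,3),0) for x in (a,b)]
    d=[(x<45).astype(np.uint8) for x in g];print(c,"dark px",d[0].sum(),d[1].sum(),"centroid",[np.argwhere(x).mean(0).round(1) for x in d],"IoU",round((d[0]&d[1]).sum()/(d[0]|d[1]).sum(),2))
    print(" shift",cv2.phaseCorrelate(np.float32(cv2.Canny(g[0],50,120)),np.float32(cv2.Canny(g[1],50,120))))
```

```text
scene dark px 171 168 centroid [array([21.5, 11.9]), array([21.4, 12. ])] IoU 0.97
 shift ((0.11444530417134402, 0.49244987542185825), 0.9412267510096232)
top dark px 0 0 centroid [array([nan, nan]), array([nan, nan])] IoU nan
 shift ((0.00020082324597581191, 0.3353677269472577), 0.9414739657821969)<stdin>:5: RuntimeWarning: Mean of empty slice.
  ret = um.true_divide(
<stdin>:5: RuntimeWarning: invalid value encountered in scalar divide
```

The trigger is back where it was before the squeeze (dark-pixel overlap 0.97), the slab has not moved and the robot is clear of everything. Handing in.

```bash
python3 -c "
from plant import arm
print(arm.hand_in())"
```

```text
the job is handed in; nothing more can be done
None
```

I did all three parts and handed the job in at about 28 s on the robot's clock; the hand-in reports no verdict.

- **Block:** I lifted the cork block off and set it flat on the bench at about (0.39, 0.385). The last scene picture finds it within about 4 px of that spot. The top camera's detector did not report it.
- **Drawer front:** I pushed it across with the open fingers, without lifting it. On the rails it measured 2–4 mm off centre across, 5–8 mm off along, and within about 1° of square. It had not moved after the squeeze.
- **Trigger:** I squeezed it until the fingers stalled at 44.6 mm (44 mm expected with the trigger right home), held it for over a second and let go. Afterwards the picture of the trigger matched the one from before the squeeze (overlap 0.97). I inferred "right home" from the finger opening, since the trigger angle cannot be read.
- **Bystanders:** In the scene camera, glue, tin and jar came back within 4 px of where they started. The mug came back 8 px off there and 3 px off in the top view, which looks like detector noise because the arm never went near it.
- **Not confirmed:** After the slide the tape is hidden under the drawer front, and its low-confidence detections (0.22 and 0.5) prove nothing. The top view's glue result was really the jar. I did not re-check the brush and hammer, and the arm stayed well away from both.

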